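# Raise the soldering hood's sash to the mark and start its fan

### The job

Get the soldering hood ready: with the fingertips beneath its yellow lip, gently push the sliding window up its slope until the lip's front edge is level with the tip of the red pointer, and leave it there. Then press the green fan button all the way down and let go. Do not grip anything, keep off the clear pane, do not press the button before the window is at the mark, and leave the pointer and the things around undisturbed.

Things in the scene. Friction and masses are not known exactly. Their poses are not given: they have to be found in the camera images.
- hood: White and aluminium bench hood with clear sides, fixed, 300 mm deep (x), 300 wide (y), 360 high; its place and yaw vary. Origin: centre of its underside; x points into the hood, away from the robot, y to its left. Its front plane meets the table at x -150 mm and leans back, into the hood, by 0.65 rad (37 deg) from the vertical. Below the window it is open down to an 8 mm base plate.
- lip_edge (a point): Middle of the front edge of the yellow lip, at half its thickness. The lip is a flat bar on the window's lower edge, 230 mm wide (hood's y) and 12 mm thick, standing out 36 mm square to the clear pane, so towards the robot and up. The pane rises 130 mm above it; below the lip is free space. Axes: z up the slope (leaning 0.65 rad into the hood), y as the hood's.
- sash (a joint): Travel of the sliding window up its slope (m): 0 at the bottom stop, where lip_edge is 126 mm above the table and about 101 mm in front of the hood's origin; top stop 0.14. Starts at 0 to 0.02. It is counterweighted: about 2 N of friction and light damping resist it either way, and it stays where it is left.
- mark_tip (a point): Tip of the red pointer, a clip with a black thumb screw on the hood's left channel, marking the working height. The tip lies 5 mm beyond the lip's left end, as far out from the pane as the lip's front edge, so that the two meet in line when level: then it reads the same height as lip_edge. Axes as lip_edge's. It stands 55 to 125 mm up the slope from the lip's start.
- fan_top (a point): Centre of the top of the green round fan button, 32 mm across, 18 mm above the table, in a round grey housing (48 mm across, 12 mm high) on the table to the left, nearer the robot than the hood. It is pressed straight down.
- fan (a joint): Travel of the fan button (m): 0 up, 0.006 all the way down. A spring brings it back up; all the way down takes 4 N.
- flux_bottle: Amber glass flux bottle with a black dropper cap, 34 mm across, 94 mm high, standing loose to the left of the hood (another like it at the back right does not matter); origin at the centre of its underside.
- ring_box: Small light grey ring box, about 54x50x43 mm, loose, right of the hood's front; origin at the centre of its underside.
- sanding_block: Sanding block, dark grey on wood, 42x72x24 mm, loose; origin at the centre of its underside.
- pliers: Flat pliers with black handles, 38x134x9 mm, lying loose; origin at the centre of its underside.
Mind the look-alikes: they are no part of the job. Several things look just like the part that bears fan_top: the one meant starts farthest to the robot's left.

How it is judged (in metres and radians):
On the way, in this order (a step that is already met when the one before it is completed fails the run):
1. the fingers push the lip while the window is still well below the mark (contact force between the fingers and lip above 0.5 N and z of lip_edge in the frame of mark_tip below -0.02 m), for 0.1 s.
2. the lip's edge is level with the red tip (within 8 mm along the slope), the fingers off it (z of lip_edge in the frame of mark_tip between -0.008 and 0.008 m and contact force between the fingers and lip below 0.2 N), for 0.3 s.
3. the fan button is pressed down (5 of its 6 mm) (value of joint fan above 0.005 m), for 0.1 s.
At the end, for the whole second after the job is handed in: The lip's front edge is within 8 mm (along the slope) of the red pointer's tip and at rest, and the fan button, pressed once the window was at the mark, has been let up again (less than 2 mm down) (z of lip_edge in the frame of mark_tip between -0.008 and 0.008 m and value of joint fan below 0.002 m and velocity of joint sash between -0.005 and 0.005 m/s); the robot touches nothing.
It fails at once if the lip is gripped or shoved hard (over 25 N) (contact force between the fingers and lip above 25 N).
It fails at once if the robot leans on the clear pane (over 3 N) (contact force between any of the fingers, the arm and pane above 3 N).
It fails at once if the fan button is pressed while the lip is not at the mark (over 10 mm off) (value of joint fan above 0.003 m and not (z of lip_edge in the frame of mark_tip between -0.01 and 0.01 m)).
It fails at once if the red pointer is moved over 5 mm (distance of mark_tip from where it was at the start of the episode above 0.005 m).
It fails at once if the flux bottle, ring box, sanding block or pliers is moved over 15 mm (distance of any of flux_bottle, ring_box, sanding_block, pliers from where it was at the start of the episode above 0.015 m).
It also fails if it takes over 45 s, if anything falls off the work surface, if the arm or the gripper's body presses on something with over 40 N, if the wrist force passes 120 N, or if a joint passes its speed limit or range.

### The arm

A 6-joint arm with a two-finger parallel gripper is mounted at the origin on a cart in front of the work surface, level with it; the furniture and walls round the work are solid. World frame = base frame: x ahead of the robot, y to its left, z up, the work surface at z = 0. Lengths are in mm, angles in rad, forces in N, time in s.
With the tool pointing down it reaches from about 350 to 775 mm from the base axis. Payload 7.3 kg.
Tool frame: the origin (TCP) lies on the centre line of the jaws, within the pads' length; the fingertips stand 17 mm ahead of it and the grasp point (between the pads) lies 2 mm behind it; z points along the fingers, y is the line along which they close (so a half turn about z gives the same grasp; the last joint's range is limited). The gripper opens to 92 mm and grips with 3 to 60 N. Pads are 19 mm wide; open, the fingers measure 130 mm over their backs; the gripper's body (75 mm by 190 mm) begins 47 mm behind the grasp point.
Start: joints at [-1.419, 0.342, 1.524, -0, 1.275, -0.146], TCP at [154.066, -501.903, 243.741] pointing down, gripper open.
Joint ranges: [-2.53, 2.53], [-0.77, 2.02], [0.04, 2.7], [-1, 4.14], [0.28, 2.66], [-3.11, 3.11]. Speed limits (rad/s): [2.57, 2.57, 3.14, 3.14, 3.14, 3.14].

### API

Orientations are given as [roll, pitch, yaw] about the fixed x, y, z axes, in that order (R = Rz(yaw) Ry(pitch) Rx(roll)).
In Python, from plant import bot gives the robot as it stands. The module is installed in compiled form; this text tells all that it offers.
- The arm moves only by the shell command python3 -m pendant 'ROWS'. ROWS is JSON, a list of rows, each a list of 3 entries, a list of its own where there are three numbers: the shift along the world's x, y, z as a fraction of full scale, then the turn, a rotation vector about the world's x, y, z as a fraction of full scale, then the opening, from -1 (shut) to 1 (fully open), so that 0 is half open. In form: [[[tx, ty, tz], [rx, ry, rz], claw], ...]. A call has exactly 10 rows; each row shifts and turns the commanded pose from where the row before left it; what a row does not reach is not made up. Full scale, the value 1, is 30 mm for a shift and 0.12 rad for a turn. A row lasts 1/12 s, in which the tool goes at most 41.7 mm and 7.16 degrees, less where a joint would pass 70% of its speed; a pose out of reach is approached as far as the arm can. A call with a number of a shift or a turn outside -1 to 1 is refused whole. A call with a gripper value outside its range is refused whole. The fingers move at their own pace and stop on an object; the grip force is fixed at half the most. Time passes only in rows, so rows that do not move let the fingers close, or fill a call up. It gives the time, the measured TCP pose, the force, the opening and the grip force at its end, in the units of the state.
- bot.get_obs(): the state, without advancing time (a new reading comes with each control period).
- bot.capture(name): name is "side" or "top"; returns the picture (420x560x3 uint8, blue, green, red); there is no depth.
- bot.camera_params(name): a dict with "fovy" (degrees; the focal length in pixels is half the picture's height over the tangent of half this angle, whatever the lens; pixels are square), "cx", "cy" (the principal point, pixels), "camera_from_world" (4x4, takes a point from world to camera coordinates). Camera axes: x right, y down, z forward; pixel columns grow to the right and rows downward; lengths in mm; the calibration is good to about 2 mm. A picture is of the moment at which its call begins. camera_params takes no time and is no camera call.
- bot.close_job(): hands the job in; it is judged then, once.
The state is a dict: "time": time; "joint_positions": joint angles; "dq": joint speeds; "tau": joint torques, N m; "tool_pos": TCP position; "tcp_rot": TCP orientation; "contact_force": force on the tool from outside, world axes, zero at the start; "moment": the same for the moment, N m; "grip_width": finger opening in mm; "finger_force": force on a finger pad.
Only numpy, scipy, OpenCV 4.12 (cv2) and the standard library are available. Lean on these libraries where they do the work, as an engineer would, in place of code of your own. Each camera call takes 0.05 s, during which the arm holds its last target. There are 200 camera calls.

## Working session

There is one attempt and no reset: what is moved stays moved. The work goes in short steps, Python scripts to look and compute and a shell command to move; the robot and the scene stay as the last step left them, time stands still between calls to the robot, and variables do not carry over. Pictures are saved under pics/ and viewed, at most 10 in all, crops included, and the job is handed in when it is done.

```bash
mkdir -p pics; ls
python3 - <<'E'
from plant import bot
import cv2,numpy as np
np.set_printoptions(precision=4,suppress=True)
for n in("side","top"):
    cv2.imwrite(f"pics/{n}0.png",bot.capture(n)); p=bot.camera_params(n); print(n,p["fovy"],p["cx"],p["cy"]); print(np.array(p["camera_from_world"]))
o=bot.get_obs(); print(o)
E
```

```text
pics
side 51.589554721366866 273.5482283848703 210.97437329803202
[[ -0.9995  -0.0269   0.017  497.8324]
 [ -0.0259   0.3808  -0.9243 152.2861]
 [  0.0184  -0.9243  -0.3813 994.5949]
 [  0.       0.       0.       1.    ]]
top 51.773094480982515 282.5280912175864 204.54393530154206
[[  -0.0168   -0.9998    0.0135  -45.797 ]
 [  -0.9992    0.0163   -0.0363  513.4926]
 [   0.0361   -0.0141   -0.9992 1269.7034]
 [   0.        0.        0.        1.    ]]
{'time': 0.1, 'joint_positions': array([-1.419 ,  0.3426,  1.5249,  0.    ,  1.2754, -0.146 ]), 'dq': array([-0.0001, -0.0019,  0.0007, -0.0002,  0.0004,  0.0016]), 'tau': array([  0.0023, -43.2002, -24.4694,   0.072 ,   0.0526,  -0.0001]), 'tool_pos': array([ 154.0028, -501.5506,  243.127 ]), 'tcp_rot': array([-3.1402, -0.0002,  0.2978]), 'contact_force': array([-0.8262,  0.6279,  0.0236]), 'moment': array([0.0036, 0.0223, 0.0169]), 'finger_force': 0.0, 'grip_width': 91.71675842209058}
```

View pics/side0.png

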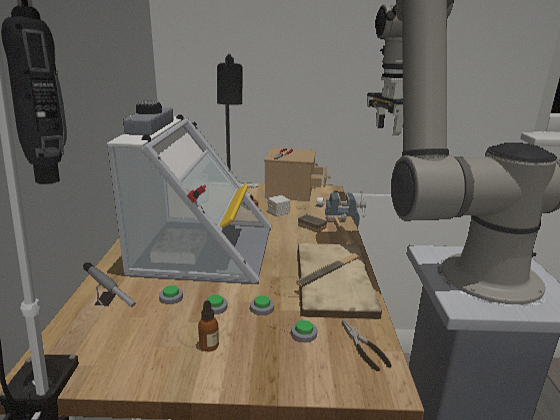

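View pics/top0.png

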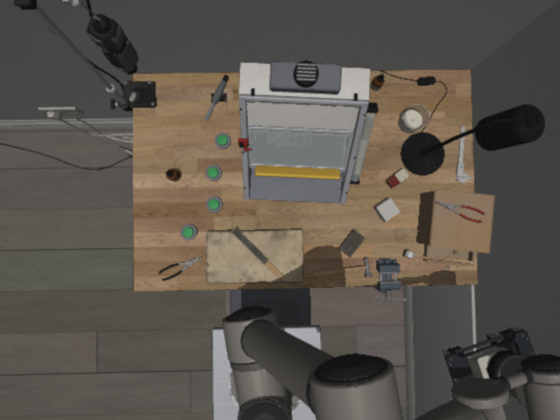

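The side view shows the yellow lip near (236,205), the red pointer near (197,192), and green buttons at (171,293), (216,302), (262,304) and (304,328). In the top view the lip is at (297,172), the pointer at (244,144), and the buttons at (223,141), (213,173), (214,204) and (189,232). The last of these is farthest left (+y), so it is the candidate. Next I'll measure and make one crop.

```bash
cat > h.py <<'E'
import cv2,numpy as np
np.set_printoptions(precision=1,suppress=True)
from plant import bot
def cam(n):
    p=bot.camera_params(n);f=210/np.tan(np.radians(p["fovy"]/2));K=np.array([[f,0,p["cx"]],[0,f,p["cy"]],[0,0,1]]);return K,np.array(p["camera_from_world"])
def ray(n,uv):
    K,T=cam(n);R=T[:3,:3];c=-R.T@T[:3,3];d=R.T@np.linalg.solve(K,[*uv,1]);return c,d/np.linalg.norm(d)
def plane(n,uv,z):
    c,d=ray(n,uv);return c+d*(z-c[2])/d[2]
def tri(us,ut):
    (c,d),(e,g)=ray("side",us),ray("top",ut)
    s=np.linalg.lstsq(np.c_[d,-g],e-c,rcond=None)[0];a=c+s[0]*d;b=e+s[1]*g;return (a+b)/2,np.linalg.norm(a-b)
def proj(n,P):
    K,T=cam(n);q=K@(T[:3,:3]@np.asarray(P)+T[:3,3]);return q[:2]/q[2]
def mask(im,lo,hi):
    return cv2.inRange(cv2.cvtColor(im,cv2.COLOR_BGR2HSV),lo,hi)
Y=((20,140,80),(34,255,255));G=((55,90,50),(85,255,255))
def red(im): return mask(im,(0,150,60),(6,255,255))|mask(im,(174,150,60),(180,255,255))
def blobs(m,a=8):
    n,l,s,c=cv2.connectedComponentsWithStats(m);return [(c[i],s[i],l==i) for i in range(1,n) if s[i][4]>=a]
E
python3 - <<'E'
from h import *
I={n:cv2.imread(f"pics/{n}0.png") for n in("side","top")}
B={}
for n,im in I.items():
    for k,m in(("Y",mask(im,*Y)),("G",mask(im,*G)),("R",red(im))):
        B[n,k]=b=blobs(m)
        print(n,k,[(c.round(1).tolist(),s.tolist()) for c,s,_ in b])
for c,s,_ in B["top","G"]: print("btn",c,plane("top",c,18))
for c,s,_ in B["side","G"]: print("btn side",c,plane("side",c,18))
for a in((304,328),):
    for b in B["top","G"]:
        cs=[c for c,_,_ in B["side","G"] if abs(c[0]-304)<8]
        if cs: print(tri(cs[0],b[0]))
S=I["side"][165:250,170:280];T=I["top"][125:190,230:350];U=I["top"][195:285,155:235]
S=cv2.resize(S,None,fx=3.6,fy=3.6,interpolation=2);T=cv2.resize(T,None,fx=3.6,fy=3.6,interpolation=2);U=cv2.resize(U,None,fx=3.2,fy=3.2,interpolation=2)
W=np.zeros((600,790,3),np.uint8);W[:S.shape[0],:S.shape[1]]=S;W[310:310+T.shape[0],:T.shape[1]]=T;W[310:310+U.shape[0],500:500+U.shape[1]]=U
cv2.imwrite("pics/crop1.png",W)
E
```

```text
side Y [([233.9, 205.8], [220, 184, 28, 43, 394])]
side G [([170.1, 290.9], [163, 286, 16, 11, 145]), ([215.4, 300.2], [208, 295, 15, 12, 141]), ([261.8, 301.4], [255, 296, 15, 12, 153]), ([304.3, 326.7], [296, 320, 17, 14, 190])]
side R [([282.3, 150.0], [280, 149, 6, 3, 9]), ([289.0, 151.5], [286, 149, 6, 5, 13]), ([201.4, 189.1], [197, 186, 9, 8, 30]), ([191.8, 196.2], [188, 191, 10, 11, 42])]
top Y [([297.0, 172.1], [255, 166, 85, 13, 793])]
top G [([222.1, 139.6], [217, 135, 11, 10, 84]), ([212.5, 172.2], [208, 168, 10, 10, 81]), ([213.5, 203.8], [209, 199, 10, 10, 81]), ([187.6, 231.8], [183, 227, 10, 10, 82])]
top R [([244.2, 142.9], [239, 139, 12, 11, 59]), ([393.5, 180.8], [389, 176, 10, 10, 48]), ([475.0, 209.5], [466, 207, 18, 7, 24]), ([465.4, 217.2], [461, 215, 10, 5, 12]), ([476.0, 220.6], [472, 220, 9, 2, 9])]
btn [222.1 139.6] [706.9 120.7  18. ]
btn [212.5 172.2] [610.9 149.9  18. ]
btn [213.5 203.8] [517.8 148.1  18. ]
btn [187.6 231.8] [437.3 224.6  18. ]
btn side [170.1 290.9] [706.8 121.4  18. ]
btn side [215.4 300.2] [609.6 149.6  18. ]
btn side [261.8 301.4] [517.6 148.7  18. ]
btn side [304.3 326.7] [436.5 224.7  18. ]
(array([569.3, 146.8,   1.8]), np.float64(281.7900367473116))
(array([523.1, 165.5,  -8.9]), np.float64(182.41536913718224))
(array([475.8, 158.7, -27.9]), np.float64(87.9983714640948))
(array([436.9, 224.6,  18. ]), np.float64(0.8358614744015048))
```

View pics/crop1.png

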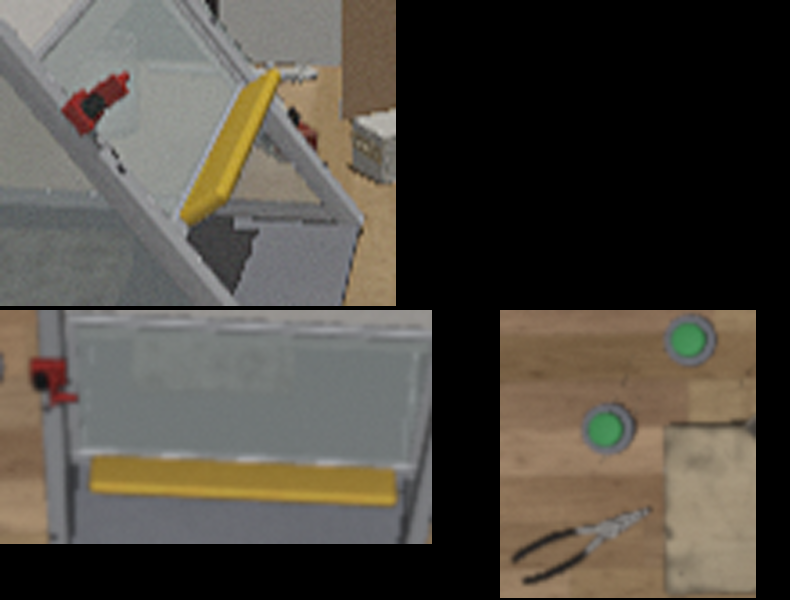

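The crop shows the candidate button (top 188,232), with the pliers well below it and the other three nearer the hood: it is the one. The pointer tip is at side (205.8,185.8) and top (251.4,149.4). The lip's front left corner is at side ≈(231.7,219) and top ≈(255,175.6).

Run:
```python
from h import *
for k,a,b in(("tip",(205.8,185.8),(251.4,149.4)),("lipL",(231.5,219.3),(255.3,175.8)),("lipR",(247,185),(340,178.9))):
    P,e=tri(a,b);print(k,P,round(e,2))
# full-res lip corners, subpixel-ish: quad of the top mask
m=mask(cv2.imread("pics/top0.png"),*Y);c=max(cv2.findContours(m,0,2)[0],key=cv2.contourArea);r=cv2.minAreaRect(c);print(cv2.boxPoints(r),r)
m=mask(cv2.imread("pics/side0.png"),*Y);c=max(cv2.findContours(m,0,2)[0],key=cv2.contourArea);print(cv2.approxPolyDP(c,1.5,True)[:,0].tolist())
m=red(cv2.imread("pics/side0.png"));print(np.argwhere(m[180:212,185:212])[:12,::-1]+[185,180])
```

```text
tip [643.1  23.8 213.3] 2.24
lipL [588.2  19.  136.5] 4.51
lipR [ 575.  -207.2  137.2] 1.84
[[254.9 174.9]
 [255.3 165.5]
 [339.4 169.3]
 [339.  178.7]] ((297.1329650878906, 172.07421875), (84.18580627441406, 9.399385452270508), 2.602562189102173)
[[247, 185], [245, 184], [237, 190], [220, 224], [222, 226], [233, 219]]
[[201 186]
 [203 186]
 [204 186]
 [205 186]
 [200 187]
 [202 187]
 [203 187]
 [204 187]
 [198 188]
 [199 188]
 [203 188]
 [204 188]]
```

Checks: the lip measures 227 mm wide (230 given), z is about 136 (sash ≈ 13 mm), the mark is about 95 mm up the slope, and the hood yaw is about -0.058. The button is at (437,225,18). The tool will point 37° below horizontal, along the lip, with the fingers shut.

```bash
python3 -m pendant '[[[0.49,0.69,-0.05],[0,0,-0.3],-1],[[0.49,0.69,-0.05],[0,0,-0.3],-1],[[0.49,0.69,-0.05],[0,0,-0.3],-1],[[0.49,0.69,-0.05],[0,0,-0.3],-1],[[0.49,0.69,-0.05],[0,0,-0.3],-1],[[0.49,0.69,-0.05],[0,0,-0.3],-1],[[0.49,0.69,-0.05],[0,0,-0.3],-1],[[0.49,0.69,-0.05],[0,0,-0.3],-1],[[0.49,0.69,-0.05],[0,0,-0.3],-1],[[0.49,0.69,-0.05],[0,0,-0.3],-1]]'
python3 -m pendant '[[[0.49,0.69,-0.05],[-0.04,-0.77,0],-1],[[0.49,0.69,-0.05],[-0.04,-0.77,0],-1],[[0.49,0.69,-0.05],[-0.04,-0.77,0],-1],[[0.49,0.69,-0.05],[-0.04,-0.77,0],-1],[[0.49,0.69,-0.05],[-0.04,-0.77,0],-1],[[0.49,0.69,-0.05],[-0.04,-0.77,0],-1],[[0.49,0.69,-0.05],[-0.04,-0.77,0],-1],[[0.49,0.69,-0.05],[-0.04,-0.77,0],-1],[[0.49,0.69,-0.05],[-0.04,-0.77,0],-1],[[0.49,0.69,-0.05],[-0.04,-0.77,0],-1]]'
cat >> h.py <<'E'
from scipy.spatial.transform import Rotation as Ro
def st():
    o=bot.get_obs();R=Ro.from_euler("xyz",o["tcp_rot"]).as_matrix();print("t",round(o["time"],2),"p",o["tool_pos"],"F",o["contact_force"],"w",round(o["grip_width"],1));print(R.round(3));return o,R
E
python3 -c "from h import *;st()"
```

```text
time: 0.93
tool_pos: [301.5, -293.6, 228.5]
tcp_rot: [-3.141, 0.0, -0.064]
contact_force: [0.9, -0.7, -0.0]
grip_width: 29.6
finger_force: 0.0
time: 1.77
tool_pos: [433.5, -109.5, 216.8]
tcp_rot: [-3.12, -0.819, -0.061]
contact_force: [0.6, 0.3, -0.2]
grip_width: 0.5
finger_force: 0.0
t 1.77 p [ 433.5 -109.5  216.8] F [ 0.6  0.3 -0.2] w 0.5
[[ 0.7 -0.   0.7]
 [-0.  -1.  -0. ]
 [ 0.7 -0.  -0.7]]
```

```bash
python3 -m pendant '[[[0.25,0.07,-0.23],[0,-0.09,0],-1],[[0.25,0.07,-0.23],[0,-0.09,0],-1],[[0.25,0.07,-0.23],[0,-0.09,0],-1],[[0.25,0.07,-0.23],[0,-0.09,0],-1],[[0.25,0.07,-0.23],[0,-0.09,0],-1],[[0.25,0.07,-0.23],[0,-0.09,0],-1],[[0.25,0.07,-0.23],[0,-0.09,0],-1],[[0.25,0.07,-0.23],[0,-0.09,0],-1],[[0.25,0.07,-0.23],[0,-0.09,0],-1],[[0.25,0.07,-0.23],[0,-0.09,0],-1]]'
python3 - <<'E'
from h import *
o,R=st()
im=bot.capture("side");tip=o["tool_pos"]+17*R[:,2];print("tip",tip,proj("side",tip),"lip mid",proj("side",(581.6,-94,137)))
cv2.imwrite("pics/s1.png",cv2.resize(im[120:270,170:370],None,fx=4,fy=4,interpolation=2))
E
```

```text
time: 2.6
tool_pos: [509.0, -89.3, 147.5]
tcp_rot: [-3.109, -0.925, -0.069]
contact_force: [0.1, 0.5, -0.3]
grip_width: 0.2
finger_force: 0.0
t 2.6 p [509.  -89.3 147.5] F [ 0.1  0.5 -0.3] w 0.2
[[ 0.6 -0.   0.8]
 [-0.  -1.  -0. ]
 [ 0.8 -0.  -0.6]]
tip [522.6 -89.7 137.3] [265.3 201.6] lip mid [240.7 200.4]
```

View pics/s1.png

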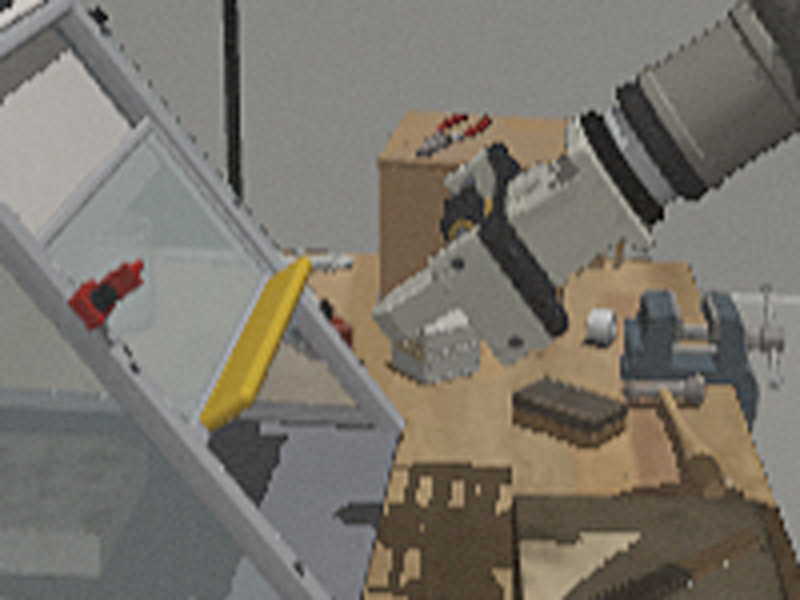

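The picture shows the fingertips at (265,199), in front of and in line with the lip, below its plane as predicted. I'll slide under it along the tool axis.

```bash
python3 -m pendant '[[[0.185,-0.01,-0.14],[0,0,0],-1],[[0.185,-0.01,-0.14],[0,0,0],-1],[[0.185,-0.01,-0.14],[0,0,0],-1],[[0.185,-0.01,-0.14],[0,0,0],-1],[[0.185,-0.01,-0.14],[0,0,0],-1],[[0.185,-0.01,-0.14],[0,0,0],-1],[[0.185,-0.01,-0.14],[0,0,0],-1],[[0.185,-0.01,-0.14],[0,0,0],-1],[[0.185,-0.01,-0.14],[0,0,0],-1],[[0.185,-0.01,-0.14],[0,0,0],-1]]'
python3 -m pendant '[[[0.04,0,0.053],[0,0,0],-1],[[0.04,0,0.053],[0,0,0],-1],[[0.04,0,0.053],[0,0,0],-1],[[0.04,0,0.053],[0,0,0],-1],[[0.04,0,0.053],[0,0,0],-1],[[0.04,-0.01,0.053],[0,0,0],-1],[[0.04,-0.01,0.053],[0,0,0],-1],[[0.04,0,0.053],[0,0,0],-1],[[0.04,0,0.053],[0,0,0],-1],[[0.04,-0.01,0.053],[0,0,0],-1]]'
python3 - <<'E'
from h import *
im=bot.capture("side");o,R=st()
cv2.imwrite("pics/s2.png",cv2.resize(im[150:250,170:300],None,fx=6,fy=6,interpolation=2))
E
```

```text
time: 3.48
tool_pos: [564.8, -92.3, 105.6]
tcp_rot: [-3.108, -0.925, -0.069]
contact_force: [-0.8, -0.2, -0.2]
grip_width: 0.2
finger_force: 0.0
time: 4.32
tool_pos: [576.1, -93.1, 121.9]
tcp_rot: [-3.108, -0.925, -0.068]
contact_force: [-0.6, 0.3, -2.0]
grip_width: 0.5
finger_force: 1.1
t 4.37 p [576.3 -93.2 122.1] F [-0.9  0.3 -0.8] w 0.4
[[ 0.6 -0.   0.8]
 [-0.  -1.  -0. ]
 [ 0.8 -0.  -0.6]]
```

View pics/s2.png

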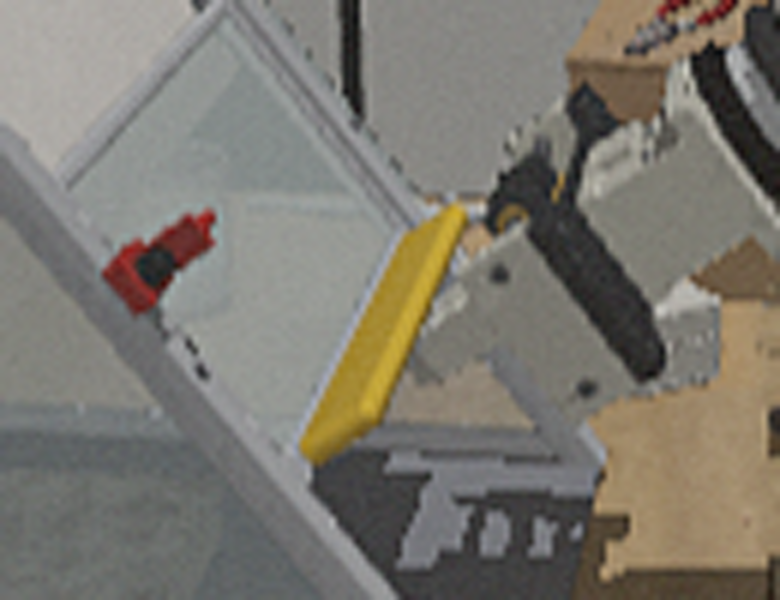

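The fingertips are beneath the lip's middle and touching it (about 2 N). The lip's front corner is at (232.5,219). Now I'll push up the slope.

```bash
python3 -m pendant '[[[0.07,-0.004,0.092],[0,0,0],-1],[[0.07,-0.004,0.092],[0,0,0],-1],[[0.07,-0.004,0.092],[0,0,0],-1],[[0.07,-0.004,0.092],[0,0,0],-1],[[0.07,-0.004,0.092],[0,0,0],-1],[[0.07,-0.004,0.092],[0,0,0],-1],[[0.07,-0.004,0.092],[0,0,0],-1],[[0.07,-0.004,0.092],[0,0,0],-1],[[0.07,-0.004,0.092],[0,0,0],-1],[[0.07,-0.004,0.092],[0,0,0],-1]]'
python3 -m pendant '[[[0.07,-0.004,0.092],[0,0,0],-1],[[0.07,-0.004,0.092],[0,0,0],-1],[[0.07,-0.004,0.092],[0,0,0],-1],[[0.07,-0.004,0.092],[0,0,0],-1],[[0.07,-0.004,0.092],[0,0,0],-1],[[0.07,-0.004,0.092],[0,0,0],-1],[[0.07,-0.004,0.092],[0,0,0],-1],[[0.07,-0.004,0.092],[0,0,0],-1],[[0.07,-0.004,0.092],[0,0,0],-1],[[0,0,0],[0,0,0],-1]]'
python3 - <<'E'
from h import *
S=bot.capture("side");T=bot.capture("top");o,R=st()
cv2.imwrite("pics/side2.png",S);cv2.imwrite("pics/top2.png",T)
W=np.zeros((600,790,3),np.uint8);W[:,:400]=cv2.resize(S[150:225,180:230],(400,600),interpolation=2);W[:600,400:790]=cv2.resize(T[120:180,235:274],(390,600),interpolation=2)
cv2.imwrite("pics/s3.png",W)
E
```

```text
time: 5.2
tool_pos: [597.5, -94.5, 149.8]
tcp_rot: [-3.108, -0.925, -0.069]
contact_force: [-3.5, 0.1, -0.8]
grip_width: 0.7
finger_force: 1.3
time: 6.03
tool_pos: [617.0, -95.6, 175.5]
tcp_rot: [-3.109, -0.928, -0.068]
contact_force: [-0.6, -1.0, -0.3]
grip_width: 0.6
finger_force: 0.1
t 6.13 p [616.9 -95.6 175.2] F [-0.3  0.1 -0.5] w 0.4
[[ 0.6 -0.   0.8]
 [-0.  -1.  -0. ]
 [ 0.8 -0.  -0.6]]
```

View pics/s3.png

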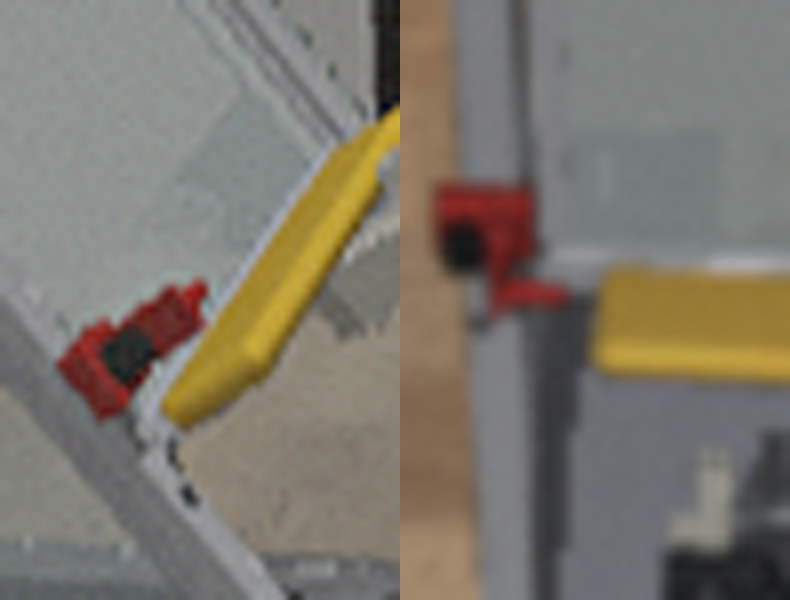

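Run:
```python
from h import *
t,e=tri((205.8,185.9),(251.8,149.6));l,f=tri((212.1,195.2),(254.8,156.0))
s=np.array([.604,-.035,.796]);n=np.array([-.795,.046,.605]);y=np.array([.058,.998,0])
print(t,e,l,f,"s,n,y of tip-lipL",(t-l)@s,(t-l)@n,(t-l)@y)
# image shift per 10 mm slope
for c,p in(("side",l),("top",l)): print(c,proj(c,p+10*s)-proj(c,p))
```

```text
[643.   22.8 212.7] 1.6429190206436646 [630.9  16.8 190.1] 0.24104869733317696 s,n,y of tip-lipL 25.10536247855397 4.398714136467741 6.746532755618369
side [-3.  -3.7]
top [-0.1 -2.8]
```

About 25 mm are left (cross-checks: 6.7 mm sideways against 5 nominal, 4 mm out of plane). I'll push 18 and look again.

```bash
python3 -m pendant '[[[0.04,-0.002,0.053],[0,0,0],-1],[[0.04,-0.002,0.053],[0,0,0],-1],[[0.04,-0.002,0.053],[0,0,0],-1],[[0.04,-0.002,0.053],[0,0,0],-1],[[0.04,-0.002,0.053],[0,0,0],-1],[[0.04,-0.002,0.053],[0,0,0],-1],[[0.04,-0.002,0.053],[0,0,0],-1],[[0.04,-0.002,0.053],[0,0,0],-1],[[0.04,-0.002,0.053],[0,0,0],-1],[[0,0,0],[0,0,0],-1]]'
python3 - <<'E'
from h import *
S=bot.capture("side");T=bot.capture("top");o,R=st()
cv2.imwrite("pics/side3.png",S);cv2.imwrite("pics/top3.png",T)
W=np.zeros((600,790,3),np.uint8);W[:,:400]=cv2.resize(S[160:220,185:225],(400,600),interpolation=2);W[:600,400:790]=cv2.resize(T[120:180,235:274],(390,600),interpolation=2)
cv2.imwrite("pics/s4.png",W)
E
```

```text
time: 6.97
tool_pos: [627.5, -96.1, 189.3]
tcp_rot: [-3.108, -0.927, -0.068]
contact_force: [-0.2, -0.1, -1.1]
grip_width: 0.6
finger_force: 0.4
t 7.07 p [627.4 -96.1 189.4] F [ 0.1 -0.7  0.3] w 0.3
[[ 0.6 -0.   0.8]
 [-0.  -1.  -0. ]
 [ 0.8 -0.  -0.6]]
```

View pics/s4.png

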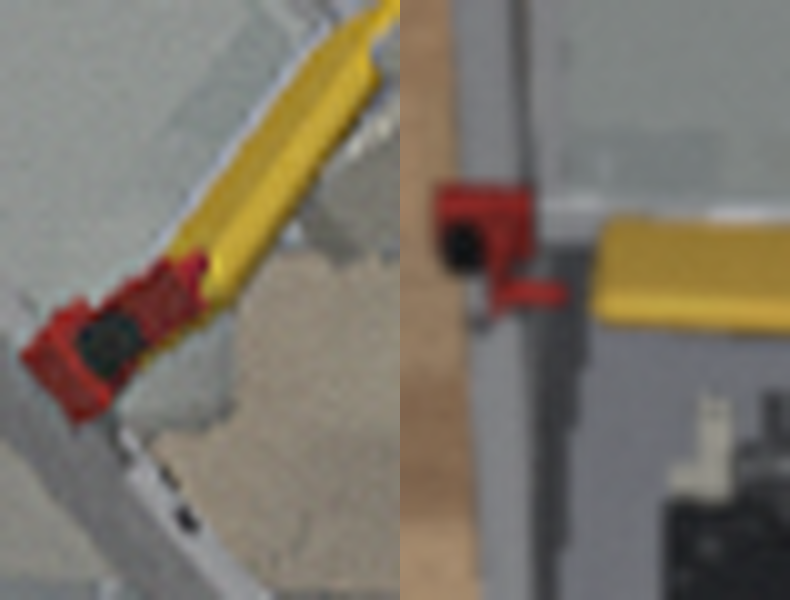

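Run:
```python
from h import *
t,e=tri((205.8,186.0),(251.9,149.6));l,f=tri((207.5,188.4),(254.5,150.7))
s=np.array([.604,-.035,.796]);n=np.array([-.795,.046,.605]);y=np.array([.058,.998,0])
print(t,e,l,f,"s,n,y",(t-l)@s,(t-l)@n,(t-l)@y)
# predicted tip pixel if level = lip corner +5y
for c,a,b in(("side",(205.8,186.),(207.5,188.4)),("top",(251.9,149.6),(254.5,150.7))):
    q=proj(c,l+5*y)-proj(c,l);j=(proj(c,l+10*s)-proj(c,l))/10;d=np.array(a)-b-q;print(c,q,d,"mm",d@j/(j@j))
# lip edge line in the top view: yellow lower border
for k in("2","3"):
    m=mask(cv2.imread(f"pics/top{k}.png"),*Y);x=range(256,270);print(k,np.mean([np.flatnonzero(m[120:200,i]).max()+120.5 for i in x]))
```

```text
[643.   22.6 212.4] 1.6364037890471623 [641.1  16.5 205. ] 2.1925743991727065 s,n,y 6.815540179738265 3.1897987091607667 6.218351942909108
side [-0.5  0.8] [-1.2 -3.2] mm 6.720846142613562
top [-2.  -0.1] [-0.6 -1. ] mm 3.514801749494531
2 156.92857142857142
3 152.07142857142858
```

Estimates of what is left are 3.5 to 7.7 mm. I'll push 6 mm, then back straight down the slope 20 mm and look.

```bash
python3 -m pendant '[[[0.02,-0.001,0.027],[0,0,0],-1],[[0.02,-0.001,0.027],[0,0,0],-1],[[0.02,-0.001,0.027],[0,0,0],-1],[[0.02,-0.001,0.027],[0,0,0],-1],[[0.02,-0.001,0.027],[0,0,0],-1],[[0.02,-0.001,0.027],[0,0,0],-1],[[0,0,0],[0,0,0],-1],[[0,0,0],[0,0,0],-1],[[-0.02,0.001,-0.027],[0,0,0],-1],[[-0.04,0.002,-0.053],[0,0,0],-1]]'
python3 -m pendant '[[[-0.04,0.002,-0.053],[0,0,0],-1],[[-0.04,0.002,-0.053],[0,0,0],-1],[[-0.04,0.002,-0.053],[0,0,0],-1],[[-0.04,0.002,-0.053],[0,0,0],-1],[[-0.04,0.002,-0.053],[0,0,0],-1],[[-0.04,0.002,-0.053],[0,0,0],-1],[[-0.04,0.002,-0.053],[0,0,0],-1],[[-0.04,0.002,-0.053],[0,0,0],-1],[[0,0,0],[0,0,0],-1],[[0,0,0],[0,0,0],-1]]'
python3 - <<'E'
from h import *
S=bot.capture("side");T=bot.capture("top");o,R=st()
cv2.imwrite("pics/side4.png",S);cv2.imwrite("pics/top4.png",T)
m=mask(T,*Y);print(np.mean([np.flatnonzero(m[120:200,i]).max()+120.5 for i in range(256,270)]))
W=np.zeros((600,790,3),np.uint8);W[:,:400]=cv2.resize(S[160:220,185:225],(400,600),interpolation=2);W[:600,400:790]=cv2.resize(T[120:180,235:274],(390,600),interpolation=2)
cv2.imwrite("pics/s5.png",W)
E
```

```text
time: 7.9
tool_pos: [629.2, -96.2, 191.8]
tcp_rot: [-3.108, -0.927, -0.068]
contact_force: [-0.1, 0.4, 0.5]
grip_width: 0.3
finger_force: 0.0
time: 8.73
tool_pos: [619.1, -95.7, 178.3]
tcp_rot: [-3.108, -0.925, -0.069]
contact_force: [0.1, -0.6, 0.4]
grip_width: 0.8
finger_force: 0.0
t 8.83 p [619.2 -95.7 178.5] F [-0.1  0.7  0.4] w 0.3
[[ 0.6 -0.   0.8]
 [-0.  -1.  -0. ]
 [ 0.8 -0.  -0.6]]
150.5
```

View pics/s5.png

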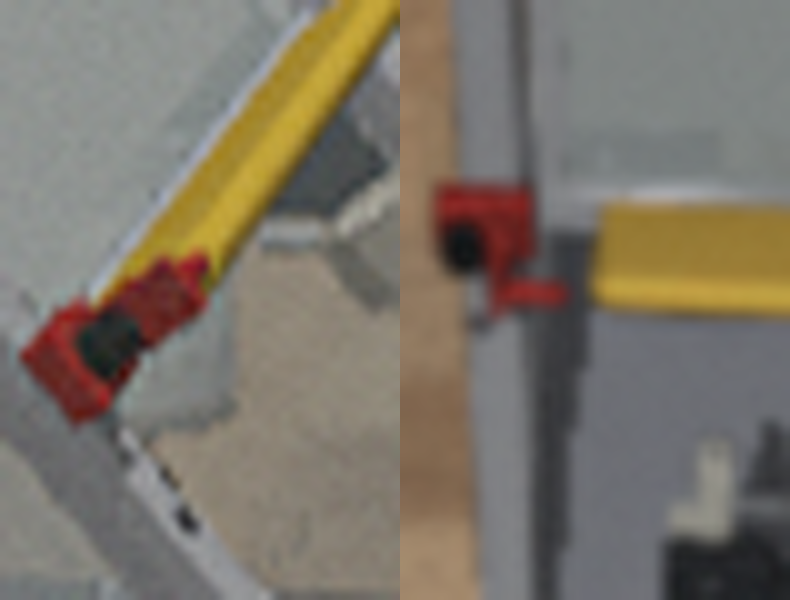

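The top view shows the lip's front-face middle at row 149.2 against tip row 149.5. The side view leaves the lip about 0–2 mm low, so it is level and free. I'll retreat outward, then go to above the button with the tool down.

```bash
python3 -m pendant '[[[-0.24,0.014,0.18],[0,0,0],-1],[[-0.24,0.014,0.18],[0,0,0],-1],[[-0.24,0.014,0.18],[0,0,0],-1],[[-0.24,0.014,0.18],[0,0,0],-1],[[-0.24,0.014,0.18],[0,0,0],-1],[[-0.24,0.014,0.18],[0,0,0],-1],[[-0.24,0.014,0.18],[0,0,0],-1],[[-0.24,0.014,0.18],[0,0,0],-1],[[-0.24,0.014,0.18],[0,0,0],-1],[[-0.24,0.014,0.18],[0,0,0],-1]]'
python3 -m pendant '[[[-0.2,0.3,0],[0.04,0.75,0],-1],[[-0.2,0.3,0],[0.04,0.75,0],-1],[[-0.2,0.3,0],[0.04,0.75,0],-1],[[-0.2,0.3,0],[0.04,0.75,0],-1],[[-0.2,0.3,0],[0.04,0.75,0],-1],[[-0.2,0.3,0],[0.04,0.75,0],-1],[[-0.2,0.3,0],[0.04,0.75,0],-1],[[-0.2,0.3,0],[0.04,0.75,0],-1],[[-0.2,0.3,0],[0.04,0.75,0],-1],[[-0.2,0.3,0],[0.04,0.75,0],-1]]'
```

```text
time: 9.67
tool_pos: [546.8, -91.4, 232.9]
tcp_rot: [-3.108, -0.926, -0.068]
contact_force: [-0.4, 1.0, -1.1]
grip_width: 0.3
finger_force: 0.0
time: 10.5
tool_pos: [513.3, -20.2, 230.5]
tcp_rot: [-3.057, -0.379, -0.062]
contact_force: [-0.4, 0.9, -0.7]
grip_width: 0.5
finger_force: 0.0
```

```bash
python3 -m pendant '[[[-0.17,0.47,-0.1],[-0.07,0.32,0],-1],[[-0.17,0.47,-0.1],[-0.07,0.32,0],-1],[[-0.17,0.47,-0.1],[-0.07,0.32,0],-1],[[-0.17,0.47,-0.1],[-0.07,0.32,0],-1],[[-0.17,0.47,-0.1],[-0.07,0.32,0],-1],[[-0.17,0.47,-0.1],[-0.07,0.32,0],-1],[[-0.17,0.47,-0.1],[-0.07,0.32,0],-1],[[-0.17,0.47,-0.1],[-0.07,0.32,0],-1],[[-0.17,0.47,-0.1],[-0.07,0.32,0],-1],[[-0.17,0.47,-0.1],[-0.07,0.32,0],-1]]'
python3 - <<'E'
from h import *
o,R=st();print(np.array([437,224.6,90])-o["tool_pos"],o["tcp_rot"].round(3))
E
```

```text
time: 11.33
tool_pos: [462.7, 121.9, 200.1]
tcp_rot: [3.124, -0.002, -0.04]
contact_force: [-0.3, -0.2, -0.5]
grip_width: 0.8
finger_force: 0.0
t 11.33 p [462.7 121.9 200.1] F [-0.3 -0.2 -0.5] w 0.8
[[ 1. -0.  0.]
 [-0. -1. -0.]
 [ 0.  0. -1.]]
[ -25.7  102.7 -110.1] [ 3.1 -0.  -0. ]
```

```bash
python3 -m pendant '[[[-0.086,0.342,-0.417],[0.015,0,0],-1],[[-0.086,0.342,-0.417],[0.015,0,0],-1],[[-0.086,0.342,-0.417],[0.015,0,0],-1],[[-0.086,0.342,-0.417],[0.015,0,0],-1],[[-0.086,0.342,-0.417],[0.015,0,0],-1],[[-0.086,0.342,-0.417],[0.015,0,0],-1],[[-0.086,0.342,-0.417],[0.015,0,0],-1],[[-0.086,0.342,-0.417],[0.015,0,0],-1],[[-0.086,0.342,-0.417],[0.015,0,0],-1],[[-0.086,0.342,-0.417],[0.015,0,0],-1]]'
python3 - <<'E'
from h import *
S=bot.capture("side");o,R=st();tip=o["tool_pos"]+17*R[:,2];print("tip",tip,proj("side",tip),"btn",proj("side",(437,224.6,18)))
cv2.imwrite("pics/s6.png",cv2.resize(S[170:400,180:400],None,fx=2.6,fy=2.6,interpolation=2))
E
```

```text
time: 12.17
tool_pos: [437.1, 224.3, 74.4]
tcp_rot: [-3.141, -0.003, -0.04]
contact_force: [-0.0, 1.5, -0.1]
grip_width: 0.0
finger_force: 0.0
t 12.22 p [435.5 225.1  72.3] F [-1.4  1.2 -1.7] w 0.3
[[ 1. -0. -0.]
 [-0. -1.  0.]
 [-0. -0. -1.]]
tip [435.5 225.1  55.3] [305.8 309.6] btn [304.  326.7]
```

View pics/s6.png

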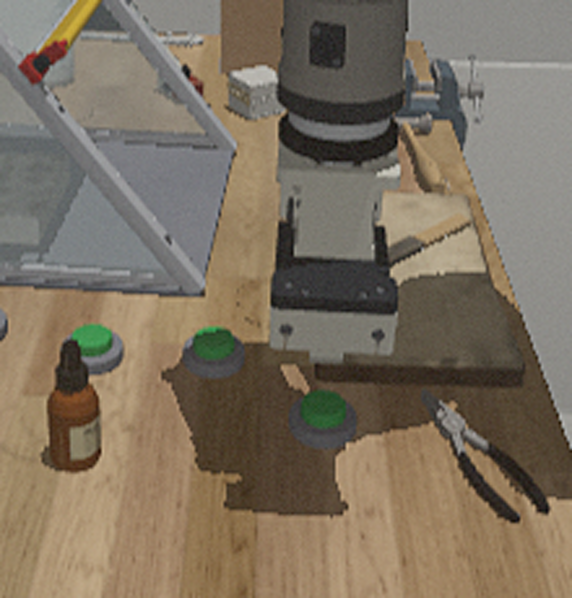

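The body's near end hides the fingers. The tool projects to (306,310), right over the chosen button at (304,327), with the other buttons, bottle and pliers clear. Going down.

```bash
python3 -m pendant '[[[0.04,0,-0.23],[0,0,0],-1],[[0,0,-0.23],[0,0,0],-1],[[0,0,-0.23],[0,0,0],-1],[[0,0,-0.23],[0,0,0],-1],[[0,0,-0.06],[0,0,0],-1],[[0,0,-0.06],[0,0,0],-1],[[0,0,-0.06],[0,0,0],-1],[[0,0,-0.06],[0,0,0],-1],[[0,0,-0.06],[0,0,0],-1],[[0,0,0],[0,0,0],-1]]'
```

```text
time: 13.05
tool_pos: [438.7, 223.8, 38.3]
tcp_rot: [-3.141, -0.003, -0.04]
contact_force: [-0.2, -0.5, 1.0]
grip_width: 0.4
finger_force: 0.7
```

```bash
python3 -m pendant '[[[0,0,-0.04],[0,0,0],-1],[[0,0,-0.04],[0,0,0],-1],[[0,0,-0.04],[0,0,0],-1],[[0,0,-0.04],[0,0,0],-1],[[0,0,-0.04],[0,0,0],-1],[[0,0,-0.04],[0,0,0],-1],[[0,0,-0.04],[0,0,0],-1],[[0,0,-0.04],[0,0,0],-1],[[0,0,0],[0,0,0],-1],[[0,0,0],[0,0,0],-1]]'
```

```text
time: 13.88
tool_pos: [438.9, 223.9, 32.3]
tcp_rot: [-3.14, -0.005, -0.04]
contact_force: [-10.5, -6.1, 43.4]
grip_width: 0.5
finger_force: 21.5
```

The 43 N and 6 mm of travel since first touch suggest it has bottomed; I'll check with a picture before letting go.

Run:
```python
from h import *
S=bot.capture("side");o,R=st();cv2.imwrite("pics/side7.png",S)
for k,im in(("before",cv2.imread("pics/side0.png")),("now",S)): print(k,[(c.round(1),s) for c,s,_ in blobs(mask(im,(50,80,15),(90,255,255))) if c[1]>270])
cv2.imwrite("pics/s7.png",cv2.resize(S[260:370,250:380],None,fx=5,fy=5,interpolation=2))
```

```text
t 13.93 p [438.9 223.9  32.4] F [-10.9  -5.4  42.9] w 0.6
[[ 1. -0.  0.]
 [-0. -1.  0.]
 [ 0. -0. -1.]]
before [(array([170.2, 290.9]), array([163, 286,  16,  11, 148], dtype=int32)), (array([215.3, 300.4]), array([207, 295,  16,  12, 146], dtype=int32)), (array([261.9, 301.4]), array([255, 296,  15,  12, 157], dtype=int32)), (array([303.9, 326.8]), array([296, 320,  17,  14, 201], dtype=int32))]
now [(array([170.2, 290.9]), array([163, 286,  16,  11, 148], dtype=int32)), (array([215.4, 300.3]), array([208, 295,  15,  12, 144], dtype=int32)), (array([261.8, 301.4]), array([254, 296,  16,  12, 159], dtype=int32)), (array([304.1, 330.9]), array([296, 327,  17,   8,  79], dtype=int32))]
```

View pics/s7.png

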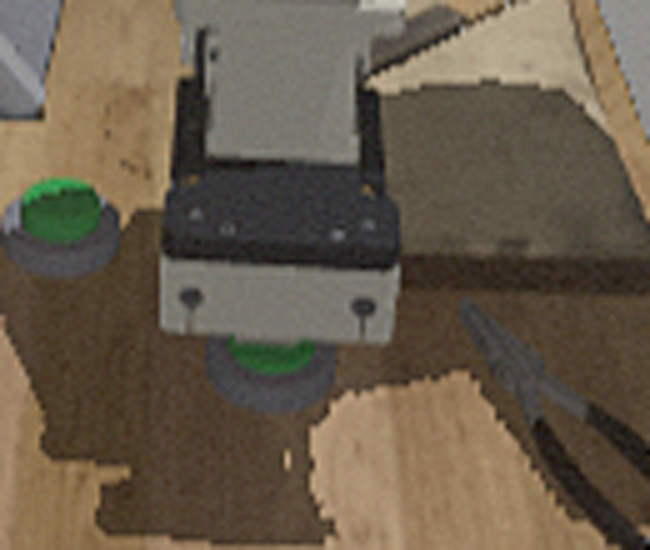

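All the force is on the two finger pads (2×21.5 N), and only the green strip of the cap still shows at (304,331). The 4 N spring is far exceeded, so the button is on its stop. Releasing upward.

```bash
python3 -m pendant '[[[0,0,0.1],[0,0,0],-1],[[0,0,0.1],[0,0,0],-1],[[0,0,0.2],[0,0,0],-1],[[0,0,0.3],[0,0,0],-1],[[0,0,0.4],[0,0,0],-1],[[0,0,0.6],[0,0,0],-1],[[0,0,0.6],[0,0,0],-1],[[0,0,0.6],[0,0,0],-1],[[0,0,0.6],[0,0,0],-1],[[0,0,0.6],[0,0,0],-1]]'
python3 -m pendant '[[[0,0,0.3],[0,0,0],-1],[[0,0,0],[0,0,0],-1],[[0,0,0],[0,0,0],-1],[[0,0,0],[0,0,0],-1],[[0,0,0],[0,0,0],-1],[[0,0,0],[0,0,0],-1],[[0,0,0],[0,0,0],-1],[[0,0,0],[0,0,0],-1],[[0,0,0],[0,0,0],-1],[[0,0,0],[0,0,0],-1]]'
python3 - <<'E'
from h import *
S=bot.capture("side");T=bot.capture("top");o,R=st()
print([(c.round(1),s) for c,s,_ in blobs(mask(S,(50,80,15),(90,255,255))) if c[1]>270])
m=mask(T,*Y);a=cv2.imread("pics/top4.png");print("lip row",np.mean([np.flatnonzero(m[120:200,i]).max()+120.5 for i in range(256,270)]))
for n,im in(("now",T),("old",a)): print(n,[c.round(1) for c,s,_ in blobs(red(im)) if s[0]<260])
p=cv2.imread("pics/side4.png")
for n,im in(("now",S),("old",p)): print(n,[c.round(1) for c,s,_ in blobs(mask(im,*Y)) if s[4]>50])
E
```

```text
time: 14.77
tool_pos: [438.1, 223.8, 152.7]
tcp_rot: [-3.141, -0.002, -0.04]
contact_force: [0.5, 0.6, 0.5]
grip_width: 0.4
finger_force: 0.0
time: 15.6
tool_pos: [438.4, 223.8, 160.6]
tcp_rot: [-3.141, -0.002, -0.04]
contact_force: [-1.0, 0.7, -1.0]
grip_width: 0.5
finger_force: 0.0
t 15.7 p [438.5 223.8 160.7] F [-0.5  0.2  0.4] w 0.8
[[ 1. -0.  0.]
 [-0. -1.  0.]
 [ 0. -0. -1.]]
[(array([170.2, 290.9]), array([163, 286,  16,  11, 148], dtype=int32)), (array([215.4, 300.4]), array([208, 295,  15,  12, 144], dtype=int32)), (array([261.8, 301.6]), array([254, 296,  16,  12, 154], dtype=int32)), (array([304., 327.]), array([296, 320,  17,  15, 201], dtype=int32))]
lip row 150.42857142857142
now [array([244.1, 142.8])]
old [array([244.1, 142.8])]
now [array([212.2, 172.5])]
old [array([212.2, 172.4])]
```

The lip is unmoved at the mark, the pointer is undisturbed, the button is back up (blob as at the start), and the robot is clear of everything. Handing in.

```bash
python3 -c "
from plant import bot
print(bot.close_job())"
```

```text
the job is handed in; nothing more can be done
None
```

I pushed the window up until the lip was within about 2 mm of the red tip by camera, pressed the green button farthest left onto what I take to be its stop (43 N on the fingertips; its 5 mm of travel was not measured directly) and let go, then handed the job in at about 16 s; no verdict came back.

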